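# Open the folding lid rest and park the pot lid on it

### The arm

A 6-joint arm with a two-finger parallel gripper is mounted at the origin on a cart in front of the work surface, level with it; the furniture and walls round the work are solid. World frame = base frame: x ahead of the robot, y to its left, z up, the work surface at z = 0. Lengths are in m, angles in rad, forces in N, time in s.
With the tool pointing down it reaches from about 0.25 to 0.725 m from the base axis. Payload 4 kg.
Tool frame: the origin (TCP) lies on the centre line of the jaws, within the pads' length; the fingertips stand 17 mm ahead of it and the grasp point (between the pads) lies 2 mm behind it; z points along the fingers, y is the line along which they close (so a half turn about z gives the same grasp; the last joint's range is limited). The gripper opens to 85 mm and grips with 20 to 120 N. Pads are 22 mm wide; open, the fingers measure 114 mm over their backs; the gripper's body (76 mm by 85 mm) begins 54 mm behind the grasp point. The pads swing forward as they close: fully open they stand 13 mm farther back than shut.
Start: joints at [1.28, 0.241, 0.005, 1.335, 0, 1.571], TCP at [0.143, 0.479, 0.248] pointing down, gripper open.
Joint ranges: [-2.72, 2.72], [-1.05, 1.87], [-1.09, 1.28], [-1.99, 2.15], [-1.42, 1.44], [-3.14, 3.14]. Speed limits (rad/s): [2.79, 2.79, 3.14, 3.14, 3.14, 3.14].

### API

Orientations are given as a unit quaternion [x, y, z, w].
In Python, from workcell import get_obs, imaging, order gives the robot as it stands.
- The arm moves only by the tool apply_moves, never from a script. Its argument "targets" is a list that holds one entry, the list of rows, each a list of 5 numbers: the shift along the world's x, y, z in units of 40 mm (1.0 is 40 mm), then the turn about the world's z in degrees, then the gripper command: -1 is shut, 1 is fully open, values between are in proportion. In form: [[[dx, dy, dz, turn, fingers], ...]]. A call has 1 to 8 rows; each row shifts and turns the commanded pose from where the row before left it; what a row does not reach is not made up. A row lasts 1/12 s, in which the tool goes at most 41.7 mm and 7.16 degrees, less where a joint would pass 70% of its speed; a pose out of reach is approached as far as the arm can. A call is refused whole if a number of a shift passes 1 or a number of a turn 7.16, either way. A call with a gripper value outside its range is refused whole. The fingers move at their own pace and stop on an object; the grip force is fixed at half the most. Time passes only in rows, so rows that do not move let the fingers close. It gives the time, the measured TCP pose, the force, the opening and the grip force at its end, in the units of the state.
- get_obs(): the state, without advancing time (a new reading comes with each control period).
- imaging.camera(name): name is "scene" or "top" or "wrist"; returns (picture, depth): 420x560x3 uint8, blue, green, red; 420x560 float32, m along the optical axis (not along the pixel's ray), 0 where there is no reading.
- imaging.get_calibration(name): a dict with "camera_matrix" (3x3 intrinsics, pixels), "eye" and "rotation" of the camera in the world; the wrist camera has in their place "hand_eye" (4x4, takes a point from camera to tool coordinates, whose origin is the TCP and whose axes are the flange's). Camera axes: x right, y down, z forward; pixel columns grow to the right and rows downward; lengths in m; the calibration is good to about 2 mm. The wrist camera is an equidistant fisheye: a pixel r from the principal point sees the ray r / f radians off the axis. A picture is of the moment at which its call begins: read the wrist's pose just before it. get_calibration takes no time and is no camera call.
- order.job_done(): hands the job in; it is judged then, once.
The state is a dict: "clock": time; "joint_pos": joint angles; "joint_vel": joint speeds; "tau": joint torques, N m; "eef_pos": TCP position; "tool_rot": TCP orientation; "ft_force": force on the tool from outside, world axes, zero at the start; "ft_torque": the same for the moment, N m; "grip_width": finger opening in m; "grasp_force": force on a finger pad.
Only numpy, scipy, OpenCV 4.12 (cv2) and the standard library are available. Lean on these libraries where they do the work, as an engineer would, in place of code of your own. Each camera call takes 0.05 s, during which the arm holds its last target. There are 200 camera calls.

### The job

The pot needs stirring, so clear and open the folding lid rest and park the hot lid on it. Stand the salt shaker that was left on the folded rest upright on the worktop, lift the rest's back by its front tab until it snaps over and stays fully open, then take the lid off the pot and stand it centred in the rest: rim in both prongs, underside leaning on the open back, knob facing out. Never let the lid touch the worktop, keep the shaker from falling over, and leave the pot, the food tin, the onion and the spice jar standing where they are.

Things in the scene. Friction and masses are not known exactly. Their poses are not given: they have to be found in the camera images.
- lid_rest: Base of a folding pot-lid rest, bright steel, stuck to the worktop by suction feet (cannot shift): drip tray 140 x 150 mm, top at z = 7 mm; hinge cheeks at y = +-75 mm, 46 mm high, 158 mm over all. Origin: centre of the underside, below the hinge line. x points to the rear, y is left of that, z up; its front (-x) faces the pot, to the robot's left.
- rest_hinge (a point): Middle of the hinge line of the back, 36 mm above the worktop, over the base's origin, with the base's axes; the hinge line runs along y. The hinged back is a slatted steel panel 4 mm thick, 112 mm wide, reaching 106 mm from the hinge; folded, its faces are 34 and 38 mm above the worktop.
- rest_back (a joint): Angle of the back: 0 folded flat forward (to -x) over the tray; 2.356 rad (135 deg) fully open, leaning back 45 deg from upright towards +x, on a stop. Over-centre springs pull it shut (0.35 N m; about 4 N at the tab with its weight) up to 1.31 rad (75 deg) and throw it open beyond; left short of that it falls shut.
- tab (a point): Middle of the black rounded edge of the lifting tab on the back (moves with it): bead 7 mm thick, 50 mm wide, 126 mm from the hinge line; tab 4 mm thick. It sticks out 57 mm past the tray's front edge, 32 mm of free air below the bead when folded. Lift it from below with tilted fingertips, then push the back up and over.
- cradle (a point): Midway between the two wire prongs (y = +-36 mm in the base's frame), at seat height 20 mm, x = -17 mm: where the parked lid's underside meets them. Each seat is level from x = 0 to -31 mm, its black tip rises forward to x = -43, z = 30 mm. The parked lid's origin is near x = 40, y = 0, z = 76 mm in the base's frame, its axis tilted 45 deg to -x.
- salt_shaker: Glass salt shaker with a steel cap, 90 mm high, 44 mm across up to 70 mm, cap 34 mm; origin at the centre of its underside, z up. It starts upright on the folded back, 38 mm above the worktop. About 0.1 kg. The free worktop to put it on ends in front at x = 0.33 m and on the right at y = -0.47 m; a fridge stands beyond y = -0.52 m, close to the hand at the start.
- pot: Small steel pot, outside diameter 163 mm, rim 86 mm high, two black side handles along its y axis (241 mm over all, at 59 to 76 mm height); origin at the centre of its underside. 0.68 kg, loose. A microwave hangs behind it from x = 0.56 m on, 0.24 m above the worktop.
- pot_lid: Domed steel lid, diameter 168 mm, about 0.22 kg, black round knob in the middle. Origin on its axis, z along the axis to the knob. The flat underside lies 4 mm above the origin, the dome rises to 22 mm, the knob from 22 to 49 mm and is 38 to 40 mm across. It starts loose on the pot, origin at z = 82 mm.
- lid_knob (a point): Middle of the lid's knob, on the lid's axis 40 mm above the lid's origin: the place to grip.
- kettle: Black kettle, fixed obstacle at the back, between pot and rest, 222 mm tall; origin at its underside. Its round body, 166 mm across, is centred 22 mm along +y of the origin; the handle (24 mm thick) reaches 105 mm along -y.
- food_tin: Tall food tin, bystander: diameter 76 mm, 110 mm high, origin at the centre of its underside, on the far side of the rest.
- onion: Onion, bystander: 82 mm across, 94 mm high with its tip, origin at the centre of its underside, on the far side of the rest, nearer the pot.
- jar: Spice jar with dark lid, bystander: diameter 41 mm, 105 mm high, origin at the centre of its underside, behind the pot.
Things that resemble listed ones, but are neither listed nor needed, are in the scene too. What is shaped like the salt_shaker but red is not meant.

How it is judged:
On the way, in this order (a step that is already met when the one before it is completed fails the run):
1. the salt shaker stands upright on the worktop, released (height (world z) of salt_shaker below 0.008 m and angle between salt_shaker's own z axis and vertical below 0.12 rad and linear speed of salt_shaker below 0.03 m/s and contact force between the fingers and salt_shaker below 0.05 N), for 0.2 s.
2. the back of the lid rest has snapped over and stands fully open (value of joint rest_back above 2.26 rad), for 0.3 s.
3. the lid stands in the prongs, leaning on the open back, knob outwards, released (angle between pot_lid's own z axis and vertical between 0.62 and 0.98 rad and x of pot_lid in the frame of lid_rest between 0.02 and 0.058 m and y of pot_lid in the frame of lid_rest between -0.025 and 0.025 m and z of pot_lid in the frame of lid_rest between 0.055 and 0.09 m and x of lid_knob in the frame of lid_rest below 0.03 m and contact force between pot_lid and lid_rest above 0.5 N and contact force between the fingers and pot_lid below 0.05 N and linear speed of pot_lid below 0.03 m/s and angular speed of pot_lid below 0.3 rad/s and value of joint rest_back above 2.26 rad), for 0.2 s.
At the end, for the whole second after the job is handed in: The back stays open (over 2.26 of 2.36 rad), the lid leans in the rest at 0.62 to 0.98 rad, knob out, within 25 mm of its middle line and about 20 mm of its seat along it and in height, the shaker stands on the worktop within 0.12 rad of upright, all released and still (all of step 1 and all of step 3 and height (world z) of pot below 0.01 m); the robot touches nothing.
It fails at once if the pot is shifted by more than 40 mm or tipped (distance of pot from where it was at the start of the episode above 0.04 m or angle between pot's own z axis and vertical above 0.35 rad).
It fails at once if the food tin, the onion or the spice jar is shifted by more than 30 mm or tipped (distance of any of food_tin, onion, jar from where it was at the start of the episode above 0.03 m or angle between any of food_tin, onion, jar's own z axis and vertical above 0.35 rad).
It fails at once if the salt shaker falls over (angle between salt_shaker's own z axis and vertical above 0.8 rad).
It fails at once if the lid comes down on the worktop (height (world z) of any of pot_lid, lid_knob below 0.03 m).
It also fails if it takes over 70 s, if anything falls off the work surface, if the arm or the gripper's body presses on something with over 40 N, if the wrist force passes 120 N, or if a joint passes its speed limit or range.

## Working session

There is one attempt and no reset: what is moved stays moved. The work goes in short steps, Python scripts to look and compute and a tool call to move; the robot and the scene stay as the last step left them, time stands still between calls to the robot, and variables do not carry over. Pictures are saved under pics/ and viewed, at most 10 in all, crops included, and the job is handed in when it is done.

Besides the shell and the picture viewer there is one more tool, called after "Request:" by a JSON object that holds its "fn" and its "kwargs", one argument or row to a line. apply_moves: Moves the arm, as the interface text tells. Its arguments: {"type":"object","properties":{"targets":{"type":"array","items":{"type":"array","items":{"type":"array","items":{"type":"number"}}}}},"required":["targets"]}

```bash
mkdir -p pics; ls
cat > h.py <<'E'
import numpy as np,cv2
from workcell import get_obs,imaging,order
def cloud(n):
    p,d=imaging.camera(n);c=imaging.get_calibration(n);K=np.array(c["camera_matrix"])
    v,u=np.mgrid[:d.shape[0],:d.shape[1]]
    P=np.stack([(u-K[0,2])/K[0,0]*d,(v-K[1,2])/K[1,1]*d,d],-1)@np.array(c["rotation"]).T+np.array(c["eye"])
    P[d==0]=np.nan
    return p,d,P
E
python3 - <<'E'
from h import *
o=get_obs();print({k:np.round(v,3) for k,v in o.items()})
for n in("scene","top"):
    p,d,P=cloud(n);cv2.imwrite(f"pics/{n}0.png",p);np.save(f"{n}0.npy",P)
    print(n,imaging.get_calibration(n))
print(imaging.get_calibration("wrist"))
E
```

```text
pics
{'clock': np.float64(0.0), 'joint_pos': array([ 1.28 ,  0.241,  0.004,  1.335, -0.   ,  1.571]), 'joint_vel': array([ 0.   ,  0.001, -0.002, -0.001, -0.001,  0.002]), 'tau': array([-1.0000e-03, -3.7232e+01,  2.5241e+01,  1.7000e-02, -0.0000e+00,
       -0.0000e+00]), 'eef_pos': array([0.143, 0.478, 0.247]), 'tool_rot': array([ 0.145,  0.989, -0.001, -0.   ]), 'ft_force': array([ 0.289, -0.076, -1.036]), 'ft_torque': array([-0.011, -0.003,  0.003]), 'grasp_force': np.float64(0.0), 'grip_width': np.float64(0.086)}Traceback (most recent call last):
  File "<stdin>", line 4, in <module>
  File "h.py", line 6, in cloud
    P=np.stack([(u-K[0,2])/K[0,0]*d,(v-K[1,2])/K[1,1]*d,d],-1)@np.array(c["rotation"]).T+np.array(c["eye"])
      ~~~~~~~~~~~~~~~~~~~~~~~~~~~~~~~~~~~~~~~~~~~~~~~~~~~~~~~~^~~~~~~~~~~~~~~~~~~~~~~~~~
ValueError: matmul: Input operand 1 has a mismatch in its core dimension 0, with gufunc signature (n?,k),(k,m?)->(n?,m?) (size 4 is different from 3)
```

```bash
sed -i 's/np.array(c\["rotation"\]).T/Rotation.from_quat(c["rotation"]).as_matrix().T/; 1a from scipy.spatial.transform import Rotation' h.py
python3 - <<'E'
from h import *
for n in("scene","top"):
    p,d,P=cloud(n);cv2.imwrite(f"pics/{n}0.png",p);np.save(f"{n}0.npy",P)
    print(n,imaging.get_calibration(n))
print(imaging.get_calibration("wrist"))
E
```

```text
scene {'camera_matrix': array([[494.12925181,   0.        , 287.92914219],
       [  0.        , 494.12925181, 206.5437693 ],
       [  0.        ,   0.        ,   1.        ]]), 'eye': array([-0.11771152, -0.88022426,  0.64862194]), 'rotation': array([ 0.80941063, -0.25763081,  0.17352583, -0.49836691])}
top {'camera_matrix': array([[473.16548969,   0.        , 280.106719  ],
       [  0.        , 473.16548969, 207.35102615],
       [  0.        ,   0.        ,   1.        ]]), 'eye': array([0.28881037, 0.04331336, 1.28905128]), 'rotation': array([-0.66018588,  0.74438889, -0.07307296,  0.06855753])}
{'camera_matrix': array([[325.1922621 ,   0.        , 278.59809735],
       [  0.        , 325.1922621 , 208.52717587],
       [  0.        ,   0.        ,   1.        ]]), 'hand_eye': array([[-2.16600335e-04, -9.46180538e-01, -3.23639217e-01,
         8.36896223e-02],
       [ 9.99999959e-01, -1.44576834e-04, -2.46584886e-04,
        -2.35697411e-04],
       [ 1.86523086e-04, -3.23639258e-01,  9.46180530e-01,
        -1.25817842e-01],
       [ 0.00000000e+00,  0.00000000e+00,  0.00000000e+00,
         1.00000000e+00]])}
```

View pics/scene0.png

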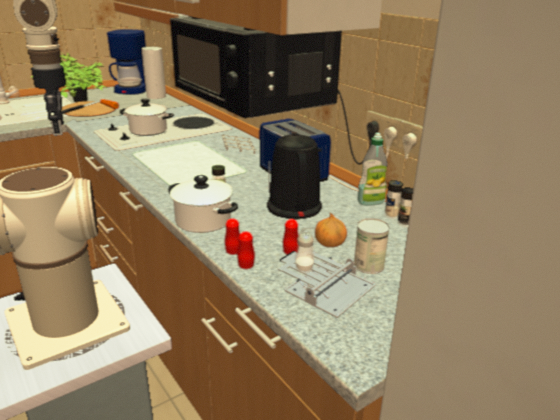

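View pics/top0.png

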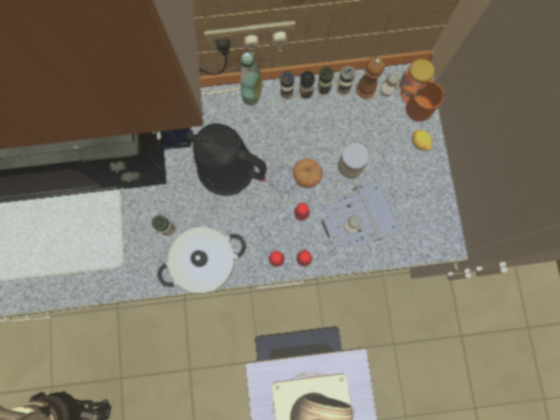

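Scene shows the white shaker with steel cap at (305,252) on the folded rest; look-alikes are red shakers at (232,235), (246,250), (290,237) and a second pot at (147,118). The top view has the shaker at (354,224), reds at (302,211), (277,258), (304,257), the pot knob at (199,259) and the black tab at (326,228). I choose the white shaker and the near pot, and check them in a crop.

Run:
```python
from h import *
p=cv2.imread("pics/top0.png");P=np.load("top0.npy");S=np.load("scene0.npy")
cv2.imwrite("pics/crop1.png",cv2.resize(p[160:290,265:425],(800,650),interpolation=cv2.INTER_CUBIC)[:600])
def at(P,u,v,r=3):return np.round(np.nanmedian(P[v-r:v+r+1,u-r:u+r+1].reshape(-1,3),0),4)
for n,u,v in[("shaker",354,224),("tab",326,228),("knob",199,259),("tin",355,155),("onion",307,173),("red",302,211),("red",277,258),("red",304,257),("jar",161,223)]:print(n,at(P,u,v,2))
# rest: points with z 30..60 near
x,y,z=np.moveaxis(P,-1,0)
box=(abs(x-0.33)<.2)&(y<0)&(y>-.4)
for lo,hi,n in[(.04,.055,"cheek"),(.03,.042,"panel"),(.004,.012,"tray")]:
    m=box&(z>lo)&(z<hi);print(n,m.sum(),np.round(np.nanpercentile(P[m][:,:2],[2,50,98],axis=0),3).tolist())
# silhouettes centres
for n,zz,lo,b in[("shaker",.1,.085,(.35,-.12)),("lid",.0,.084,(.31,.22)),]:
    pass
m=(z>.112)&(z<.14)&(abs(x-.4)<.12)&(y<-.05)&(y>-.3);print("shaker top pts",m.sum(),P[m].mean(0) if m.any() else 0)
m=(z>.118)&(z<.14)&(abs(x-.33)<.12)&(y>.1)&(y<.4);print("knob top pts",m.sum(),P[m].mean(0))
```

```text
shaker [ 0.4609 -0.1563  0.1235]
tab [ 0.4725 -0.0955  0.0369]
knob [0.4193 0.234  0.1295]
tin [ 0.6438 -0.1898  0.1055]
onion [ 0.6194 -0.0613  0.0732]
red [ 0.5161 -0.0341  0.0864]
red [0.4029 0.0443 0.0866]
red [ 0.3975 -0.024   0.087 ]
jar [0.5247 0.3266 0.1043]
cheek 178 [[0.381, -0.233], [0.468, -0.109], [0.526, -0.009]]
panel 1054 [[0.405, -0.229], [0.477, -0.141], [0.528, -0.02]]
tray 958 [[0.373, -0.349], [0.472, -0.245], [0.528, -0.037]]
shaker top pts 144 [ 0.46755183 -0.1602387   0.12179333]
knob top pts 202 [0.42291598 0.23616135 0.1280483 ]
```

View pics/crop1.png

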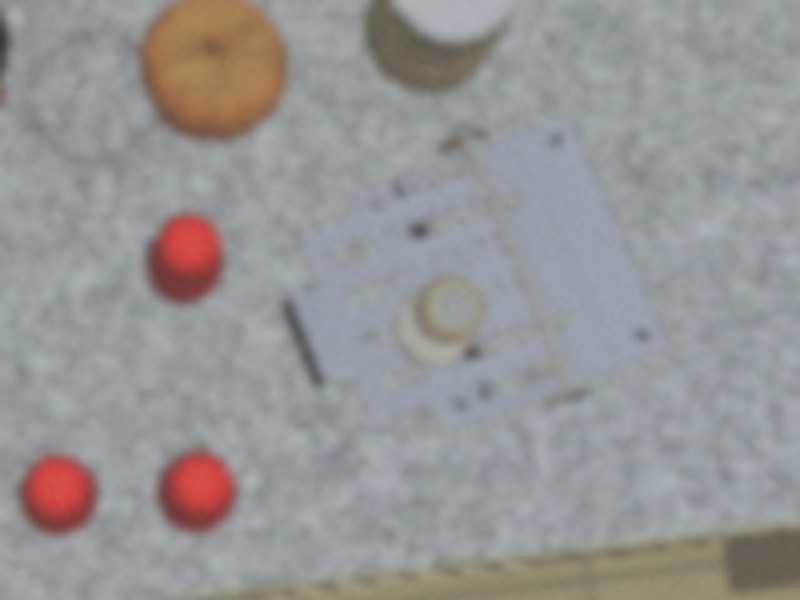

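The crop (5x, origin (265,160)) confirms the white shaker with steel cap at crop (450,310), the tab edge from (287,302) to (320,383), cheeks at (463,138) and (568,398), and tray rear corners at (570,118) and (660,345).

```bash
cat >> h.py <<'E'
def ray(n,u,v,z):
    c=imaging.get_calibration(n);K=np.array(c["camera_matrix"]);e=np.array(c["eye"])
    d=Rotation.from_quat(c["rotation"]).apply([(u-K[0,2])/K[0,0],(v-K[1,2])/K[1,1],1]);return e+d*(z-e[2])/d[2]
E
python3 - <<'E'
from h import *
f=lambda a,b,z:ray("top",265+a/5-.4,160+b/5-.4,z)
t1,t2=f(287,302,.036),f(320,383,.036);c1,c2=f(463,138,.046),f(568,398,.046);r1,r2=f(570,118,.007),f(660,345,.007)
for n,a,b in[("tab",t1,t2),("cheeks",c1,c2),("rear",r1,r2)]:
    d=a-b;print(n,np.round((a+b)/2,4),"len",np.linalg.norm(d).round(4),"ydir deg",np.degrees(np.arctan2(d[1],d[0])).round(1))
p=cv2.imread("pics/top0.png");hsv=cv2.cvtColor(p,cv2.COLOR_BGR2HSV)
t,c=(t1+t2)/2,(c1+c2)/2
xd=c-t;print("tab->hinge",np.linalg.norm(xd[:2]),"xdir",np.degrees(np.arctan2(xd[1],xd[0])))
print("shaker cap ray", f(453,305,.128), "body base ", f(432,335,.06))
print("knob ray top", ray("top",199,259,.131))
# lid silhouette circle in scene/top: threshold by height
P=np.load("top0.npy");z=P[...,2];m=((z>.08)&(z<.108)&(abs(P[...,0]-.42)<.1)&(abs(P[...,1]-.236)<.1));q=P[m];
from scipy.spatial import ConvexHull
print("lid",m.sum(),q.min(0),q.max(0),cv2.minEnclosingCircle(q[:,:2].astype(np.float32)))
E
```

```text
tab [ 0.472  -0.0934  0.036 ] len 0.047 ydir deg 14.1
cheeks [ 0.4976 -0.2101  0.046 ] len 0.1503 ydir deg 12.9
rear [ 0.5176 -0.2758  0.007 ] len 0.1355 ydir deg 12.1
tab->hinge 0.11945644016894631 xdir -77.62242193727876
shaker cap ray [ 0.46824187 -0.15979062  0.128     ] body base  [ 0.46425401 -0.15833937  0.06      ]
knob ray top [0.41927545 0.23398395 0.131     ]
lid 3271 [0.33986538 0.1539109  0.0801674 ] [0.51990635 0.33578201 0.10742592] ((0.4400390088558197, 0.25815844535827637), 0.11074814200401306)
```

Both shaker estimates agree at about (0.467,-0.159). The rest origin is about (0.4995,-0.2105) with its x axis at -77.4° and its y axis at 12.6°. Next I move above the shaker.

Request:
{"fn": "apply_moves", "kwargs": {
  "targets": [
    [[0.65,-0.71,0.1,-4,1],[0.65,-0.71,0.1,-4,1],[0.65,-0.71,0.1,-4,1],[0.65,-0.71,0.1,-4,1],[0.65,-0.71,0.1,-4,1],[0.65,-0.71,0.1,-4,1],[0.65,-0.71,0.1,-4,1],[0.65,-0.71,0.1,-4,1]]
  ]
}}

```text
clock: 0.82
eef_pos: [0.3521, 0.2501, 0.2804]
tool_rot: [0.413, 0.911, -0.0, -0.0]
ft_force: [0.3, 0.1, -0.7]
grip_width: 0.0851
grasp_force: 0.0
```

Request:
{"fn": "apply_moves", "kwargs": {
  "targets": [
    [[0.25,-0.85,0,-4,1],[0.25,-0.85,0,-4,1],[0.25,-0.85,0,-4,1],[0.25,-0.85,0,-4,1],[0.25,-0.85,0,-4,1],[0.25,-0.85,0,-4,1],[0.25,-0.85,0,-4,1],[0.25,-0.85,0,-1,1]]
  ]
}}

```text
clock: 1.48
eef_pos: [0.4313, -0.022, 0.2802]
tool_rot: [0.628, 0.778, -0.0, -0.0]
ft_force: [0.5, 1.3, 0.3]
grip_width: 0.0856
grasp_force: 0.0
```

Request:
{"fn": "apply_moves", "kwargs": {
  "targets": [
    [[0.2,-0.8,-0.1,0,1],[0.2,-0.8,-0.1,0,1],[0.1,-0.5,-0.1,0,1],[0,0,0,0,1]]
  ]
}}

```text
clock: 1.82
eef_pos: [0.4514, -0.1076, 0.2669]
tool_rot: [0.629, 0.777, -0.001, -0.0]
ft_force: [-0.2, -0.6, -0.5]
grip_width: 0.0853
grasp_force: 0.0
```

```bash
cat >> h.py <<'E'
def wpose():
    o=get_obs();return Rotation.from_quat(o["tool_rot"]),np.array(o["eef_pos"])
def wray(pose,u,v,z):
    c=imaging.get_calibration("wrist");K=c["camera_matrix"];H=np.array(c["hand_eye"])
    a,b=(u-K[0,2])/K[0,0],(v-K[1,2])/K[1,1];t=np.hypot(a,b);s=np.sin(t)/max(t,1e-9)
    d=pose[0].apply(H[:3,:3]@np.array([a*s,b*s,np.cos(t)]));e=pose[0].apply(H[:3,3])+pose[1]
    return e+d*(z-e[2])/d[2]
E
python3 - <<'E'
from h import *
w=wpose();p,d=imaging.camera("wrist");cv2.imwrite("pics/w1.png",p);print(w[1],w[0].as_quat())
import pickle;pickle.dump(w,open("w1.pkl","wb"))
E
```

```text
[ 0.45142272 -0.10756281  0.26694368] [ 6.29047633e-01  7.77366140e-01 -8.79305273e-04 -4.32085218e-04]
```

View pics/w1.png

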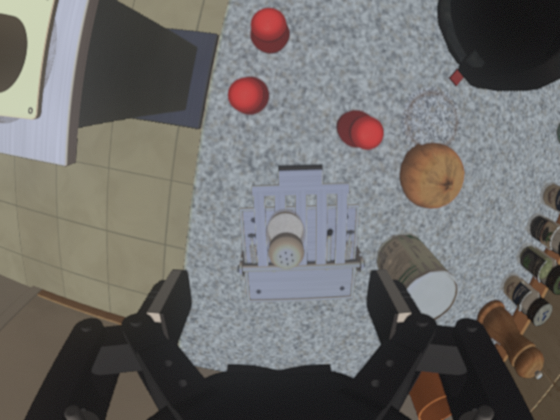

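The wrist view shows the rest square to the hand: tab bead (279..322,168), cheeks (242,262) and (360,262), rear corners (249,298) and (351,297), shaker cap top at (286,251).

Run:
```python
from h import *
import pickle;w=pickle.load(open("w1.pkl","rb"))
y=w[0].apply([0,1,0]);print("tool y deg",np.degrees(np.arctan2(y[1],y[0])))
for n,a,b,z in[("tab",(279,168),(322,168),.036),("cheeks",(242,260),(360,261),.046),("rear",(249,299),(351,297),.007)]:
    p,q=wray(w,*a,z),wray(w,*b,z);d=q-p;print(n,np.round((p+q)/2,4),np.linalg.norm(d).round(4),np.degrees(np.arctan2(d[1],d[0])).round(1))
print("cap",wray(w,286,252,.127))
```

```text
tool y deg 12.040144594028218
tab [ 0.4728 -0.0936  0.036 ] 0.0483 12.4
cheeks [ 0.4994 -0.202   0.046 ] 0.1444 11.0
rear [ 0.5197 -0.282   0.007 ] 0.1472 12.6
cap [ 0.46768911 -0.15471579  0.127     ]
```

Request:
{"fn": "apply_moves", "kwargs": {
  "targets": [
    [[0.2,-0.6,-0.2,0,1],[0.2,-0.6,-0.3,0,1],[0,0,-0.8,0,1],[0,0,-0.9,0,1],[0,0,-0.9,0,1],[0,0,-0.9,0,1],[0,0,-0.5,0,1],[0,0,0,0,1]]
  ]
}}

```text
clock: 2.53
eef_pos: [0.4633, -0.1496, 0.0838]
tool_rot: [0.626, 0.779, -0.002, -0.005]
ft_force: [-0.2, 0.3, 0.5]
grip_width: 0.0855
grasp_force: 0.0
```

Request:
{"fn": "apply_moves", "kwargs": {
  "targets": [
    [[0,0,0,0,0.3],[0,0,0,0,0],[0,0,0,0,-0.2],[0,0,0,0,-0.4],[0,0,0,0,-0.5],[0,0,0,0,-0.5],[0,0,0,0,-0.5],[0,0,0,0,-0.5]]
  ]
}}

```text
clock: 3.2
eef_pos: [0.469, -0.1525, 0.0907]
tool_rot: [0.627, 0.779, 0.001, 0.002]
ft_force: [-1.1, 0.8, 6.6]
grip_width: 0.0416
grasp_force: 60.1
```

Request:
{"fn": "apply_moves", "kwargs": {
  "targets": [
    [[0,0,0.3,0,-0.5],[0,0,0.6,0,-0.5],[0,0,0.7,0,-0.5],[-0.1,-0.4,0.2,0,-0.5],[-0.2,-0.8,0,0,-0.5],[-0.25,-0.8,0,0,-0.5],[-0.25,-0.8,0,0,-0.5],[-0.25,-0.8,0,0,-0.5]]
  ]
}}

```text
clock: 3.87
eef_pos: [0.4252, -0.2976, 0.1615]
tool_rot: [0.627, 0.779, 0.0, 0.001]
ft_force: [0.9, -0.4, -1.3]
grip_width: 0.0416
grasp_force: 60.8
```

Request:
{"fn": "apply_moves", "kwargs": {
  "targets": [
    [[-0.25,-0.8,0,0,-0.5],[-0.25,-0.8,0,0,-0.5],[-0.1,-0.6,0,0,-0.5],[0,-0.3,0,0,-0.5],[0,-0.15,0,0,-0.5],[0,0,0,0,-0.5],[0,0,0,0,-0.5]]
  ]
}}

```text
clock: 4.45
eef_pos: [0.4016, -0.4013, 0.1603]
tool_rot: [0.627, 0.779, 0.0, -0.0]
ft_force: [-0.2, 0.1, -1.4]
grip_width: 0.0419
grasp_force: 60.8
```

Request:
{"fn": "apply_moves", "kwargs": {
  "targets": [
    [[0,0,-0.6,0,-0.5],[0,0,-0.7,0,-0.5],[0,0,-0.5,0,-0.5],[0,0,-0.4,0,-0.5],[0,0,-0.3,0,-0.5],[0,0,0,0,-0.5],[0,0,0,0,-0.5]]
  ]
}}

```text
clock: 5.03
eef_pos: [0.4015, -0.4004, 0.06]
tool_rot: [0.626, 0.78, 0.0, -0.001]
ft_force: [1.2, 0.5, -0.4]
grip_width: 0.0419
grasp_force: 60.8
```

Request:
{"fn": "apply_moves", "kwargs": {
  "targets": [
    [[0,0,-0.1,0,-0.5],[0,0,-0.08,0,-0.5],[0,0,0,0,-0.5],[0,0,0,0,-0.5]]
  ]
}}

```text
clock: 5.37
eef_pos: [0.4016, -0.4023, 0.0536]
tool_rot: [0.627, 0.779, -0.0, 0.0]
ft_force: [-0.5, -0.1, -1.6]
grip_width: 0.0416
grasp_force: 60.8
```

Request:
{"fn": "apply_moves", "kwargs": {
  "targets": [
    [[0,0,-0.04,0,-0.5],[0,0,0,0,-0.5],[0,0,0,0,-0.5]]
  ]
}}

```text
clock: 5.62
eef_pos: [0.4017, -0.4026, 0.0528]
tool_rot: [0.627, 0.779, 0.0, 0.001]
ft_force: [-1.3, 1.5, 5.9]
grip_width: 0.0414
grasp_force: 61.2
```

Request:
{"fn": "apply_moves", "kwargs": {
  "targets": [
    [[0,0,-0.04,0,-0.5],[0,0,0,0,-0.5],[0,0,0,0,-0.5]]
  ]
}}

```text
clock: 5.87
eef_pos: [0.4017, -0.4027, 0.0527]
tool_rot: [0.627, 0.779, -0.0, 0.001]
ft_force: [-3.7, 4.0, 14.5]
grip_width: 0.0417
grasp_force: 62.2
```

Request:
{"fn": "apply_moves", "kwargs": {
  "targets": [
    [[0,0,0.06,0,-0.3],[0,0,0,0,-0.1],[0,0,0,0,0.2],[0,0,0,0,0.6],[0,0,0,0,1],[0,0,0,0,1],[0,0,0.3,0,1],[0,0,0.8,0,1]]
  ]
}}

```text
clock: 6.53
eef_pos: [0.3986, -0.3995, 0.0919]
tool_rot: [0.627, 0.779, 0.001, -0.005]
ft_force: [-1.1, -0.7, -0.3]
grip_width: 0.0851
grasp_force: 0.0
```

Request:
{"fn": "apply_moves", "kwargs": {
  "targets": [
    [[0,0,0.9,0,1],[0,0,0.9,0,1],[0,0,0.9,0,1],[0.2,0.8,0.2,0,1],[0.2,0.9,0,0,1],[0.2,0.9,0,0,1],[0.2,0.9,0,0,1],[0.2,0.9,0,0,1]]
  ]
}}

```text
clock: 7.2
eef_pos: [0.4414, -0.2247, 0.2123]
tool_rot: [0.627, 0.779, 0.0, 0.0]
ft_force: [0.7, -0.1, 0.4]
grip_width: 0.0852
grasp_force: 0.0
```

Run:
```python
from h import *
p,d,P=cloud("scene");cv2.imwrite("pics/s1.png",cv2.resize(p[180:400,200:420],(600,600)));print(get_obs()["eef_pos"])
```

```text
[ 0.44223924 -0.21860323  0.21227117]
```

View pics/s1.png

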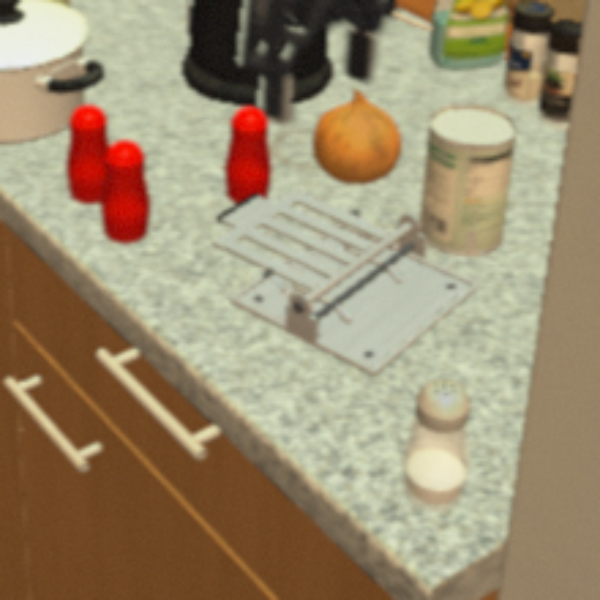

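The shaker stands upright at crop (437,445), and the rest is clear with the tab at (238,208). Next I grip the tab by its side edges.

Request:
{"fn": "apply_moves", "kwargs": {
  "targets": [
    [[0.15,0.65,-0.4,0,1],[0.15,0.65,-0.4,0,1],[0.15,0.65,-0.4,0,1],[0.15,0.65,-0.4,0,1],[0.15,0.64,-0.4,0,1],[0,0,0,0,1],[0,0,0,0,1]]
  ]
}}

```text
clock: 7.83
eef_pos: [0.4707, -0.0955, 0.1313]
tool_rot: [0.626, 0.78, -0.001, -0.001]
ft_force: [-0.2, -0.4, 0.8]
grip_width: 0.0857
grasp_force: 0.0
```

Run:
```python
from h import *
w=wpose();p,d=imaging.camera("wrist");cv2.imwrite("pics/w2.png",p);print(w[1])
import pickle;pickle.dump(w,open("w2.pkl","wb"))
```

```text
[ 0.47069372 -0.09554547  0.13127205]
```

View pics/w2.png

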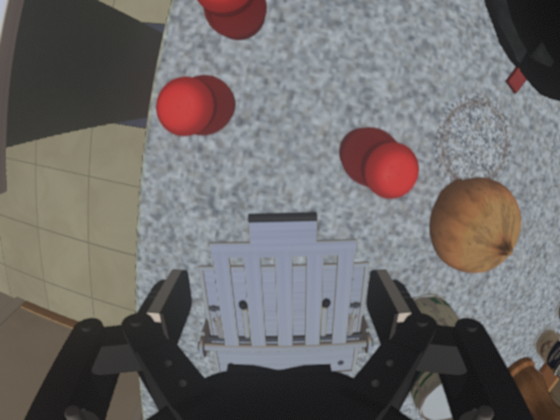

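The bead is at (249..316,217), centred between the fingers, with the reds at (390,170) and (186,106) clear of them.

Run:
```python
from h import *
import pickle;w=pickle.load(open("w2.pkl","rb"))
p,q=wray(w,249,217,.037),wray(w,316,217,.037);print((p+q)/2,np.linalg.norm(p-q))
```

```text
[ 0.4724679  -0.09351407  0.037     ] 0.048540623158438476
```

Request:
{"fn": "apply_moves", "kwargs": {
  "targets": [
    [[0.03,0.12,-0.3,0,1],[0,0,-0.6,0,1],[0,0,-0.6,0,1],[0,0,-0.5,0,1],[0,0,-0.3,0,1],[0,0,-0.05,0,1],[0,0,0,0,1],[0,0,0,0,1]]
  ]
}}

```text
clock: 8.55
eef_pos: [0.4735, -0.0928, 0.0394]
tool_rot: [0.628, 0.779, 0.0, 0.001]
ft_force: [-0.6, -0.2, -0.2]
grip_width: 0.0852
grasp_force: 0.0
```

Request:
{"fn": "apply_moves", "kwargs": {
  "targets": [
    [[0,0,0,0,0.5],[0,0,0,0,0.2],[0,0,0,0,0],[0,0,0,0,-0.3],[0,0,0,0,-0.3],[0,0,0,0,-0.3],[0,0,0,0,-0.3],[0,0,0,0,-0.3]]
  ]
}}

```text
clock: 9.22
eef_pos: [0.4724, -0.0922, 0.0397]
tool_rot: [0.627, 0.779, -0.0, 0.001]
ft_force: [-3.8, -0.6, 8.6]
grip_width: 0.0477
grasp_force: 60.1
```

Request:
{"fn": "apply_moves", "kwargs": {
  "targets": [
    [[0.006,-0.027,0.41,0,-0.3],[0.017,-0.078,0.405,0,-0.3],[0.028,-0.13,0.39,0,-0.3],[0.039,-0.178,0.37,0,-0.3],[0,0,0,0,-0.3]]
  ]
}}

```text
clock: 9.63
eef_pos: [0.4767, -0.1101, 0.1029]
tool_rot: [0.628, 0.779, -0.001, 0.001]
ft_force: [1.3, -3.4, -8.8]
grip_width: 0.0476
grasp_force: 65.8
```

Run:
```python
from h import *
p,d,P=cloud("scene");cv2.imwrite("pics/s2.png",cv2.resize(p[180:340,220:400],(675,600)));o=get_obs();print(o["eef_pos"],o["ft_force"],o["grip_width"])
```

```text
[ 0.47653479 -0.10949296  0.10178565] [ 1.79130458 -4.14164058 -9.53232104] 0.047578551187484344
```

View pics/s2.png

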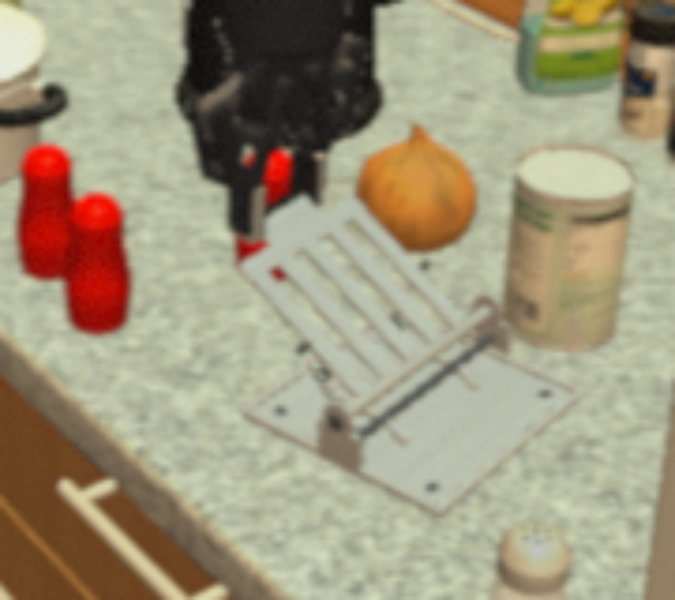

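The panel is lifting in the grip, about 30° up with the tab held at crop (295,205). I continue along the arc.

Request:
{"fn": "apply_moves", "kwargs": {
  "targets": [
    [[0.049,-0.222,0.343,0,-0.3],[0.058,-0.266,0.31,0,-0.3],[0.067,-0.303,0.273,0,-0.3],[0.074,-0.335,0.228,0,-0.3],[0,0,0,0,-0.3]]
  ]
}}

```text
clock: 10.1
eef_pos: [0.4876, -0.1551, 0.1479]
tool_rot: [0.628, 0.778, 0.0, 0.001]
ft_force: [5.2, -0.7, -8.4]
grip_width: 0.0476
grasp_force: 64.0
```

Request:
{"fn": "apply_moves", "kwargs": {
  "targets": [
    [[0.079,-0.36,0.18,0,-0.3],[0.084,-0.38,0.13,0,-0.3],[0.087,-0.395,0.08,0,-0.3],[0.088,-0.4,0.03,0,-0.3],[0.088,-0.4,-0.03,0,-0.3],[0,0,0,0,-0.3]]
  ]
}}

```text
clock: 10.6
eef_pos: [0.5064, -0.2321, 0.1641]
tool_rot: [0.627, 0.779, 0.002, 0.003]
ft_force: [4.9, 1.9, 2.9]
grip_width: 0.0464
grasp_force: 60.9
```

Request:
{"fn": "apply_moves", "kwargs": {
  "targets": [
    [[0.04,-0.2,-0.05,0,0],[0,0,0,0,0.4],[0,0,0,0,0.8],[0,0,0,0,1],[0,0,0,0,1],[-0.05,0.3,0.5,0,1],[-0.1,0.4,0.8,0,1],[-0.1,0.5,0.8,0,1]]
  ]
}}

```text
clock: 11.27
eef_pos: [0.4931, -0.1902, 0.2443]
tool_rot: [0.628, 0.779, -0.001, -0.002]
ft_force: [1.3, -0.1, 0.0]
grip_width: 0.0853
grasp_force: 0.0
```

Request:
{"fn": "apply_moves", "kwargs": {
  "targets": [
    [[-0.15,0.7,0.5,0,1],[-0.2,0.9,0.3,0,1],[-0.2,0.9,0,0,1],[-0.2,0.9,0,0,1],[-0.2,0.9,0,0,1],[-0.2,0.9,0,0,1],[0,0.9,0,0,1],[0,0.9,0,0,1]]
  ]
}}

```text
clock: 11.93
eef_pos: [0.4473, 0.0909, 0.2771]
tool_rot: [0.627, 0.779, -0.0, -0.0]
ft_force: [1.6, -0.6, -1.4]
grip_width: 0.0855
grasp_force: 0.0
```

Run:
```python
from h import *
p,d,P=cloud("scene");q,_,T=cloud("top")
for n,X,i in(("scene",P,p),("top",T,q)):
    rel=X-[.5,-.2145,0];xd=np.array([.2147,-.9767,0]);yd=np.array([.9767,.2147,0]);lx,ly,z=rel@xd,rel@yd,X[...,2]
    m=(abs(ly)<.05)&(lx>0.02)&(lx<.13)&(z>.05)&(z<.16)
    print(n,m.sum(),"angle",np.degrees(np.nanmedian(np.arctan2(z[m]-.036,lx[m]))),"end r",np.nanpercentile(np.hypot(z[m]-.036,lx[m]),99))
K=np.load("top0.npy");
cv2.imwrite("pics/s3.png",np.hstack([cv2.resize(p[180:360,220:400],(400,400)),cv2.resize(q[160:290,265:395],(400,400))]))
o=get_obs();print(o["eef_pos"])
print("knob(dark) px in top0:")
hsv=cv2.imread("pics/top0.png");g=hsv[245:275,185:215].max(2)<60;v,u=np.nonzero(g);print(u.mean()+185,v.mean()+245,g.sum(),ray("top",u.mean()+185,v.mean()+245,.125))
```

```text
scene 254 angle 45.00346241376769 end r 0.13065972958123986
top 847 angle 44.70170189055344 end r 0.12872778480100544
[0.44772234 0.09365367 0.27689512]
knob(dark) px in top0:
nan nan 0 [nan nan nan]<stdin>:11: RuntimeWarning: Mean of empty slice.
  ret = ret.dtype.type(ret / rcount)
```

View pics/s3.png

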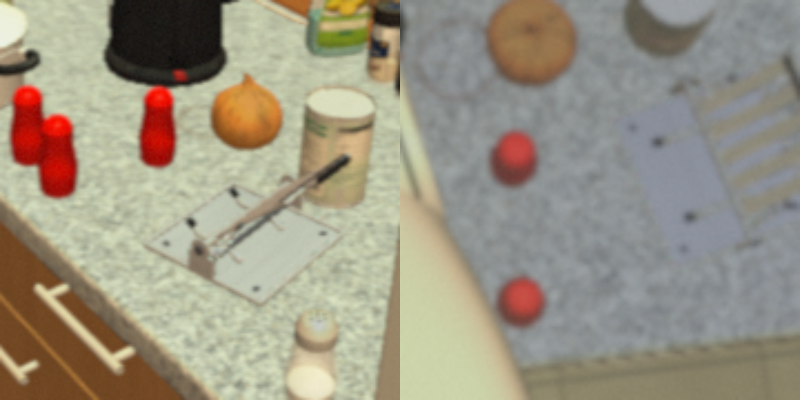

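The back stands fully open (45° lean, black tab top at (350,158) on the left; prong tips at (658,142) and (690,217) on the right). Next I measure the knob and the prongs.

Run:
```python
from h import *
import pickle
t=[ray("top",265+(a-400)/3.077-.3,160+b/3.077-.3,.03) for a,b in((658,142),(690,217))]
d=t[0]-t[1];m=(t[0]+t[1])/2;print("tips",m,np.linalg.norm(d),np.degrees(np.arctan2(d[1],d[0])),"origin",m+.042*np.array([.2147,-.9767,0]))
w=wpose();p,dd=imaging.camera("wrist");pickle.dump(w,open("w3.pkl","wb"));cv2.imwrite("pics/w3.png",p);print(w[1])
```

```text
tips [ 0.49098961 -0.17405252  0.03      ] 0.07176642068395336 14.402763627863974 origin [ 0.50000701 -0.21507392  0.03      ]
[0.44772234 0.09365367 0.27689512]
```

View pics/w3.png

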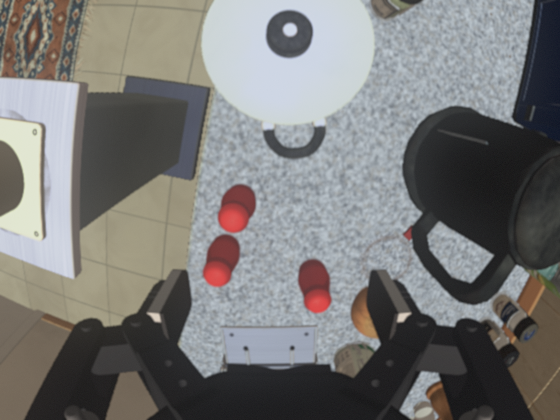

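The lid knob is at (289,33) and the kettle is to the right at (490,180); the reds are below and left, clear of the path.

Run:
```python
from h import *
import pickle
w=pickle.load(open("w3.pkl","rb"));print(wray(w,290,32,.131),wray(w,289,34,.122))
P=np.load("top0.npy");m=(P[...,2]>.124)&(abs(P[...,0]-.42)<.05)&(abs(P[...,1]-.236)<.05)
v,u=np.nonzero(m);print(u.mean(),v.mean(),ray("top",u.mean(),v.mean(),.13))
```

```text
[0.42489429 0.23457596 0.131     ] [0.42434245 0.23460444 0.122     ]
198.0918918918919 257.64864864864865 [0.42294821 0.23607828 0.13      ]
```

Request:
{"fn": "apply_moves", "kwargs": {
  "targets": [
    [[-0.15,0.88,-0.2,0,1],[-0.15,0.88,-0.3,0,1],[-0.15,0.88,-0.4,0,1],[-0.14,0.88,-0.4,0,1],[0,0,-0.4,0,1],[0,0,-0.3,0,1],[0,0,0,0,1],[0,0,0,0,1]]
  ]
}}

```text
clock: 12.75
eef_pos: [0.4247, 0.2289, 0.1965]
tool_rot: [0.627, 0.779, -0.001, -0.0]
ft_force: [0.1, 0.6, 0.4]
grip_width: 0.0853
grasp_force: 0.0
```

Request:
{"fn": "apply_moves", "kwargs": {
  "targets": [
    [[0,0.06,-0.4,0,1],[0,0.06,-0.5,0,1],[0,0,-0.5,0,1],[0,0,-0.3,0,1],[0,0,-0.07,0,1],[0,0,0,0,1],[0,0,0,0,1]]
  ]
}}

```text
clock: 13.33
eef_pos: [0.4262, 0.2347, 0.1275]
tool_rot: [0.627, 0.779, 0.001, 0.0]
ft_force: [0.3, 0.1, 0.8]
grip_width: 0.0855
grasp_force: 0.0
```

Request:
{"fn": "apply_moves", "kwargs": {
  "targets": [
    [[-0.04,0,-0.03,0,0.4],[0,0,0,0,0.1],[0,0,0,0,-0.2],[0,0,0,0,-0.5],[0,0,0,0,-0.5],[0,0,0,0,-0.5],[0,0,0,0,-0.5]]
  ]
}}

```text
clock: 13.92
eef_pos: [0.4237, 0.235, 0.1261]
tool_rot: [0.627, 0.779, 0.0, 0.0]
ft_force: [-1.8, -1.1, 5.2]
grip_width: 0.0334
grasp_force: 59.0
```

Request:
{"fn": "apply_moves", "kwargs": {
  "targets": [
    [[0,0,0.2,0,-0.5],[0,0,0.4,0,-0.5],[0,0,0.6,0,-0.5],[0,0,0.7,0,-0.5],[0,0,0.6,0,-0.5],[0,0,0,0,-0.5]]
  ]
}}

```text
clock: 14.42
eef_pos: [0.4259, 0.2363, 0.2305]
tool_rot: [0.627, 0.779, 0.004, 0.002]
ft_force: [0.8, 0.6, -0.8]
grip_width: 0.0333
grasp_force: 59.9
```

Run:
```python
from h import *
p,d,P=cloud("scene");x,y,z=np.moveaxis(P,-1,0)
near=np.hypot(x-.424,y-.236)<.09
for lo in np.arange(.06,.26,.01):print(round(lo,2),(near&(z>=lo)&(z<lo+.01)).sum(),end="; ")
m=near&(z>.17)&(z<.215)&(p.min(2)>120)
q=P[m];A=np.c_[q[:,:2]-[.424,.236],np.ones(len(q))];c,*_=np.linalg.lstsq(A,q[:,2],rcond=None);print("\nlid pts",m.sum(),q.min(0),q.max(0),"plane",c)
```

```text
0.06 372; 0.07 361; 0.08 255; 0.09 0; 0.1 0; 0.11 0; 0.12 0; 0.13 0; 0.14 0; 0.15 0; 0.16 0; 0.17 0; 0.18 45; 0.19 599; 0.2 462; 0.21 60; 0.22 71; 0.23 102; 0.24 65; 0.25 62; 
lid pts 1087 [0.34065419 0.1532492  0.18326182] [0.5071333  0.31524294 0.21356534] plane [0.03637836 0.05803561 0.20017937]
```

Run:
```python
from h import *
for n in("top","scene"):
    P=np.load(n+"0.npy");p=cv2.imread(f"pics/{n}0.png")
    for y0 in np.arange(-.06,.3,.04):
        m=(P[...,2]>.1)&(P[...,2]<.24)&(P[...,0]>.47)&(P[...,0]<.75)&(abs(P[...,1]-y0)<.02)&(p.max(2)<70)
        print(n,round(y0,2),m.sum(),P[m][:,0].min().round(3) if m.sum()>3 else None,end="; ")
print(get_obs()["eef_pos"])
```

```text
top -0.06 0 None; top -0.02 0 None; top 0.02 0 None; top 0.06 151 0.613; top 0.1 516 0.623; top 0.14 916 0.61; top 0.18 879 0.61; top 0.22 246 0.627; top 0.26 52 0.747; scene -0.06 0 None; scene -0.02 0 None; scene 0.02 2 None; scene 0.06 359 0.611; scene 0.1 928 0.621; scene 0.14 667 0.607; scene 0.18 286 0.609; scene 0.22 3 None; scene 0.26 0 None; [0.42509576 0.23580185 0.22797231]
```

Request:
{"fn": "apply_moves", "kwargs": {
  "targets": [
    [[0,-0.3,0,0,-0.5],[0,-0.6,0,0,-0.5],[0,-0.8,0,0,-0.5],[0,-0.85,0,0,-0.5],[0,-0.85,0,0,-0.5],[0.05,-0.85,0,0,-0.5],[0.1,-0.85,0,0,-0.5],[0.15,-0.85,0,0.5,-0.5]]
  ]
}}

```text
clock: 15.13
eef_pos: [0.4333, -0.0052, 0.2233]
tool_rot: [0.624, 0.782, -0.001, -0.002]
ft_force: [0.6, -0.4, -1.5]
grip_width: 0.0329
grasp_force: 59.9
```

Request:
{"fn": "apply_moves", "kwargs": {
  "targets": [
    [[0.3,-0.85,0,0,-0.5],[0.3,-0.85,0,0,-0.5],[0.3,-0.85,0,0,-0.5],[0.3,-0.8,0,0,-0.5],[0.25,-0.6,0,0,-0.5],[0.1,-0.4,0,0,-0.5],[0,-0.2,0,0,-0.5],[0,0,0,0,-0.5]]
  ]
}}

```text
clock: 15.8
eef_pos: [0.496, -0.1866, 0.2231]
tool_rot: [0.625, 0.781, -0.001, -0.002]
ft_force: [0.0, -0.0, -1.0]
grip_width: 0.0331
grasp_force: 59.9
```

Request:
{"fn": "apply_moves", "kwargs": {
  "targets": [
    [[0.05,-0.4,0,0,-0.5],[0.05,-0.4,0,0,-0.5],[0.05,-0.3,0,0,-0.5],[0,-0.1,0,0,-0.5],[0,0,0,0,-0.5],[0,0,0,0,-0.5]]
  ]
}}

```text
clock: 16.3
eef_pos: [0.5031, -0.2323, 0.2248]
tool_rot: [0.623, 0.782, 0.0, -0.001]
ft_force: [0.4, -0.1, -1.7]
grip_width: 0.0329
grasp_force: 59.9
```

Run:
```python
from h import *
import cv2
p,d,P=cloud("scene");o=get_obs();e=o["eef_pos"];print(e,o["grip_width"])
xd=np.array([.2147,-.9767,0]);yd=np.array([.9767,.2147,0])
R=P-e;lx,ly,z=R@xd,R@yd,R[...,2]
m=(np.hypot(lx,ly)<.1)&(z<-.01)&(z>-.065)&(p.min(2)>100)
q=np.c_[lx[m],ly[m],z[m]]
print(m.sum(),np.percentile(q,[1,50,99],axis=0).round(4))
edge=q[np.hypot(q[:,0],q[:,1])>.06];A=np.c_[edge[:,:2],np.ones(len(edge))];print(np.linalg.lstsq(A,edge[:,2],rcond=None)[0])
for a in(-.07,-.05,-.03,.03,.05,.07):
    s=abs(q[:,0]-a)<.008;print(a,s.sum(),np.median(q[s,2]).round(4) if s.any() else 0)
```

```text
[ 0.50318144 -0.23218007  0.22489374] 0.03331660003220096
2231 [[-0.0762 -0.0823 -0.04  ]
 [ 0.0195 -0.0285 -0.031 ]
 [ 0.078   0.0684 -0.0234]]
[-0.01274885  0.00825247 -0.03424099]
-0.07 98 -0.0345
-0.05 154 -0.0302
-0.03 170 -0.029
0.03 346 -0.0285
0.05 308 -0.0313
0.07 232 -0.0358
```

The lid hangs level and centred, with the TCP 44 mm above its origin. I lower it onto the bead, then roll it about the knob.

Request:
{"fn": "apply_moves", "kwargs": {
  "targets": [
    [[0.01,-0.06,-0.3,0,-0.5],[0,0,-0.4,0,-0.5],[0,0,-0.3,0,-0.5],[0,0,-0.2,0,-0.5],[0,0,-0.1,0,-0.5],[0,0,0,0,-0.5],[0,0,0,0,-0.5]]
  ]
}}

```text
clock: 16.93
eef_pos: [0.5041, -0.2353, 0.1735]
tool_rot: [0.623, 0.782, 0.0, 0.0]
ft_force: [0.6, -1.2, -2.2]
grip_width: 0.0331
grasp_force: 59.9
```

Request:
{"fn": "apply_moves", "kwargs": {
  "targets": [
    [[-0.01,0.05,-0.12,0,-0.5],[-0.01,0.05,-0.12,0,-0.5],[-0.01,0.05,-0.12,0,-0.5],[0,0,0,0,-0.5]]
  ]
}}

```text
clock: 17.27
eef_pos: [0.503, -0.2291, 0.1584]
tool_rot: [0.623, 0.782, 0.0, 0.0]
ft_force: [0.2, 0.4, 0.6]
grip_width: 0.0332
grasp_force: 60.3
```

Request:
{"fn": "apply_moves", "kwargs": {
  "targets": [
    [[-0.01,0.04,-0.11,0,-0.5],[-0.01,0.04,-0.11,0,-0.5],[-0.01,0.04,-0.13,0,-0.5],[-0.01,0.03,-0.13,0,-0.5],[0,0.02,-0.13,0,-0.5],[0,0,-0.13,0,-0.5],[0,0,0,0,-0.5]]
  ]
}}

```text
clock: 17.85
eef_pos: [0.5002, -0.2222, 0.1274]
tool_rot: [0.624, 0.782, -0.0, -0.001]
ft_force: [0.3, 2.0, 1.0]
grip_width: 0.0333
grasp_force: 59.4
```

```bash
cat > chk.py <<'E'
from h import *
p,d,P=cloud("scene");o=get_obs();e=o["eef_pos"];print(e,o["grip_width"],o["ft_force"].round(1))
xd=np.array([.2147,-.9767,0]);yd=np.array([.9767,.2147,0])
R=P-[.5,-.215,0];lx,ly,z=R@xd,R@yd,R[...,2]
m=(abs(ly)<.08)&(lx>-.09)&(lx<.15)&(z>.02)&(z<.22)&(p.min(2)>100)
q=np.c_[lx[m],ly[m],z[m]];print(len(q),np.percentile(q,[1,50,99],axis=0).round(3).tolist())
for a in np.arange(-.06,.13,.02):
    s=(abs(q[:,0]-a)<.005);print(round(a,2),s.sum(),np.percentile(q[s,2],[10,50,90]).round(3) if s.any() else 0)
cv2.imwrite("pics/chk_%d.png"%(o["clock"]*100),cv2.resize(p[150:350,200:400],(600,600)))
E
python3 chk.py
```

```text
[ 0.50029257 -0.22216983  0.12796309] 0.03270022203513315 [0.4 1.6 1.2]
1637 [[-0.034, -0.079, 0.022], [0.042, -0.038, 0.112], [0.094, 0.06, 0.213]]
-0.06 0 0
-0.04 12 [0.023 0.046 0.064]
-0.02 43 [0.069 0.077 0.083]
0.0 145 [0.037 0.083 0.124]
0.02 144 [0.033 0.095 0.108]
0.04 152 [0.076 0.113 0.119]
0.06 161 [0.108 0.122 0.127]
0.08 169 [0.111 0.129 0.132]
0.1 9 [0.133 0.134 0.136]
0.12 0 0
```

Request:
{"fn": "apply_moves", "kwargs": {
  "targets": [
    [[0,-0.01,-0.13,0,-0.5],[0,-0.01,-0.13,0,-0.5],[0,-0.02,-0.12,0,-0.5],[0,-0.02,-0.1,0,-0.5],[0,0,0,0,-0.5],[0,0,0,0,-0.5]]
  ]
}}

```text
clock: 18.4
eef_pos: [0.5008, -0.2249, 0.1094]
tool_rot: [0.624, 0.782, 0.0, -0.001]
ft_force: [0.5, 4.2, 0.3]
grip_width: 0.033
grasp_force: 59.7
```

```bash
python3 chk.py
```

```text
[ 0.50078255 -0.22489159  0.10956794] 0.03333137434104201 [-0.2  3.8  0.2]
1123 [[-0.035, -0.079, 0.021], [0.05, -0.044, 0.107], [0.094, 0.058, 0.199]]
-0.06 0 0
-0.04 11 [0.022 0.025 0.03 ]
-0.02 0 0
0.0 78 [0.025 0.061 0.196]
0.02 98 [0.03  0.07  0.103]
0.04 86 [0.076 0.098 0.106]
0.06 123 [0.098 0.113 0.12 ]
0.08 138 [0.114 0.127 0.131]
0.1 5 [0.136 0.136 0.137]
0.12 0 0
```

Request:
{"fn": "apply_moves", "kwargs": {
  "targets": [
    [[0,0,-0.04,0,-0.5],[0,0,-0.03,0,-0.5],[0,0,0,0,-0.5],[0,0,0,0,-0.5]]
  ]
}}

```text
clock: 18.78
eef_pos: [0.5012, -0.2254, 0.1072]
tool_rot: [0.624, 0.782, -0.0, 0.0]
ft_force: [-0.0, 1.8, 0.1]
grip_width: 0.0336
grasp_force: 59.6
```

```bash
python3 chk.py | head -1; ls pics
```

```text
[ 0.50118055 -0.22540528  0.10724729] 0.03313176499751317 [-0.3  2.1  0.8]
chk_1789.png
chk_1845.png
chk_1883.png
crop1.png
s1.png
s2.png
s3.png
scene0.png
top0.png
w1.png
w2.png
w3.png
```

Request:
{"fn": "apply_moves", "kwargs": {
  "targets": [
    [[0,0,-0.05,0,-0.5],[0,0,-0.04,0,-0.5],[0,0,0,0,-0.5],[0,0,0,0,-0.5]]
  ]
}}

```text
clock: 19.17
eef_pos: [0.5018, -0.2252, 0.1044]
tool_rot: [0.624, 0.782, 0.0, 0.001]
ft_force: [0.7, 3.1, 5.9]
grip_width: 0.0333
grasp_force: 60.0
```

Upward force shows that the rim is seated on the prongs, so I release.

Request:
{"fn": "apply_moves", "kwargs": {
  "targets": [
    [[0,0,0,0,-0.3],[0,0,0,0,-0.1],[0,0,0,0,0.3],[0,0,0,0,0.7],[0,0,0,0,1],[0,0,0,0,1],[0,0,0,0,1]]
  ]
}}

```text
clock: 19.75
eef_pos: [0.501, -0.2252, 0.1032]
tool_rot: [0.624, 0.782, -0.0, -0.0]
ft_force: [0.8, 0.2, -0.2]
grip_width: 0.0853
grasp_force: 0.0
```

Request:
{"fn": "apply_moves", "kwargs": {
  "targets": [
    [[0,0.05,0.3,0,1],[0,0.1,0.6,0,1],[0,0.1,0.8,0,1],[0,0.3,0.8,0,1],[-0.1,0.8,0.5,0,1],[-0.2,0.8,0,0,1],[-0.2,0.8,0,0,1],[0,0,0,0,1]]
  ]
}}

```text
clock: 20.42
eef_pos: [0.4796, -0.1029, 0.2241]
tool_rot: [0.622, 0.783, 0.001, -0.001]
ft_force: [0.1, -0.7, -0.2]
grip_width: 0.0856
grasp_force: 0.0
```

```bash
python3 chk.py
python3 - <<'E'
from h import *
import glob
o=cv2.imread(max(glob.glob("pics/chk_*.png"),key=lambda s:int(s[9:-4])));q,_,_=cloud("top")
cv2.imwrite("pics/final.png",np.hstack([o[:, :],cv2.resize(q[160:290,315:425],(200,236)) .__class__(0) if 0 else cv2.copyMakeBorder(cv2.resize(q[160:290,325:425],(200,260)),0,340,0,0,cv2.BORDER_CONSTANT)]))
E
```

```text
[ 0.48047394 -0.10500805  0.22391399] 0.08547072711389017 [ 0.9 -0.9 -0.3]
944 [[-0.036, -0.079, 0.021], [0.052, -0.042, 0.102], [0.09, 0.057, 0.133]]
-0.06 0 0
-0.04 12 [0.021 0.024 0.029]
-0.02 0 0
0.0 45 [0.021 0.046 0.099]
0.02 80 [0.029 0.057 0.078]
0.04 80 [0.076 0.092 0.103]
0.06 111 [0.095 0.11  0.118]
0.08 129 [0.113 0.124 0.13 ]
0.1 0 0
0.12 0 0
```

View pics/final.png

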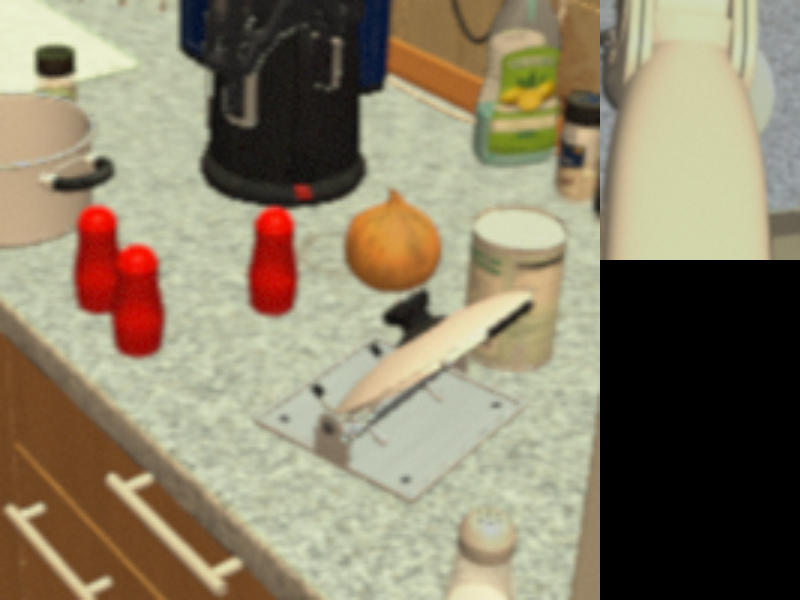

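The lid leans on the open back at (440,355) with the knob out at (410,315). The shaker is upright at (487,555) and the bystanders have not moved. I hand the job in.

Request:
{"fn": "apply_moves", "kwargs": {
  "targets": [
    [[0,0,0.3,0,1],[0,0,0.2,0,1],[0,0,0,0,1],[0,0,0,0,1],[0,0,0,0,1],[0,0,0,0,1]]
  ]
}}

```text
clock: 21.02
eef_pos: [0.4809, -0.1076, 0.2428]
tool_rot: [0.624, 0.781, -0.0, -0.0]
ft_force: [0.5, 0.1, 0.5]
grip_width: 0.0855
grasp_force: 0.0
```

```bash
python3 -c "
from workcell import order
print(order.job_done())"
```

```text
the job is handed in; nothing more can be done
None
```

The job is handed in at about 21 s of the 70 s allowed, with no verdict returned: in the last picture the shaker stands upright on the worktop, the rest is fully open, and the lid leans in it knob outwards and released.

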